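# Unclamp the finish sample and slide it home into the sample case

## Task

Lift the red-handled clamp bar fully up so that it stands out of the way, then slide the blue sample tile out from under it, without picking the tile up, along the board into the open end of the wooden sample case, and keep pushing until the tile and the two loose blocks lie tight together against the case's end wall. Then fold the clamp bar all the way down again, and leave the other things on the bench where they are.

Things in the scene. Friction and masses are not known exactly. Their poses are not given: they have to be found in the camera images.
- board: Fixed plywood clamp board, 175 x 215 mm, top 20 mm above the table. Origin: table height, channel centreline, exit end (board spans y -215 to 0 mm). y: the way the tile slides out; x: to the hinge side, away from the robot; z up. Guide strips 12 mm wide, 10 mm high at x = +-58 mm leave a 104 mm channel. Hinge cheeks: x 73 to 97, y -77 to -27 mm, up to 56 mm above the table.
- clamp_bar (a joint): Angle of the steel clamp bar (rad): 0 = down over the tile, level; grows as the handle end swings up; 1.57 upright; 1.8 its stop, leaning away. The hinge has friction: the bar stays at any angle, and takes up to 4 N at the handle to swing. Bar 20 mm wide, 10 mm thick, rubber pad below; its lip reaches down in front of the tile's leading edge and blocks the tile while the bar is down.
- bar_grip (a point): Centre of the red plastic handle at the bar's free end, 185 mm from the hinge line. Handle 50 mm along the bar, 24 mm wide along the hinge line, 20 mm thick; with the bar down its centre is 44 mm above the table, straight towards the robot side (board -x) of the hinge point. Axes turn with the bar; y along the hinge line.
- bar_hinge (a point): Point on the hinge line of the clamp bar in the middle of the bar's width, 44 mm above the table. The hinge line is parallel to the board's y axis; the axes are those of the board.
- tile: Loose blue sample tile, about 0.4 kg, 100 (x) x 130 (y) x 14 (z) mm. Origin at the centre of its underside. It lies on the board in the channel, its +y end under the clamp bar; its rear (-y) edge is free, with about 50 mm of bare board behind it.
- case: Fixed wooden sample case, 122 x 233 mm, open on top and at its -y end, 0 to 30 mm beyond the board's exit. Origin: table height, middle of footprint; axes as the board's. Floor 19 mm above the table; side walls (inner faces x = +-53 mm) and end wall reach 50 mm. Mouth at y = -116.5 mm, inner face of the end wall at y = +108.5 mm. With the row tight the tile's origin is at y = -38.5 mm.
- block_a: Loose terracotta-coloured sample block in the case, 100 (x) x 36 (y) x 30 (z) mm, about 0.24 kg. Origin at the centre of its underside. Either block may be the one nearer the end wall; there are gaps between them at the start.
- block_b: Loose pale plaster sample block in the case, 100 (x) x 46 (y) x 30 (z) mm, about 0.30 kg. Origin at the centre of its underside.
- tub: Bystander: white plastic tub of 104 mm diameter, 85 mm tall, on the far side of the case. Origin at the centre of its underside.
- brush: Bystander: flat paint brush lying down, about 200 mm long, 68 mm wide, 16 mm high, on the robot side of the case. Origin near its middle, at table height; bristles to +x.
- scraper: Bystander: spatula lying on the table, about 200 to 300 mm long and under 40 mm high, to the robot's left.
- jar: Bystander: closed jar with a blue cap, 72 mm in diameter, 90 mm tall. Origin at the centre of its underside.
- can: Bystander: can with a yellow label, 84 mm in diameter, 110 mm tall. Origin at the centre of its underside.
- offcut: Bystander: pale stone offcut lying flat, 110 x 150 x 20 mm. Origin at the centre of its underside.
Mind the look-alikes: they are no part of the job. What is meant by the tile is not green or purple, and is the larger of those in its own colour.

How it is judged:
On the way, in this order (a step that is already met when the one before it is completed fails the run):
1. the clamp bar is up (at least 75 degrees) with the tile still in its place on the board (value of joint clamp_bar above 1.31 rad and y of tile in the frame of board below -0.08 m), for 0.2 s.
2. the tile is in the case and the row is tight against the end wall (gaps under 6 mm in all) (y of tile in the frame of case above -0.0445 m and angle between each of tile, block_a, block_b's own z axis and vertical below 0.06 rad), for 0.2 s.
At the end, for the whole second after the job is handed in: The tile lies flat on the case's floor with the two blocks flat between it and the end wall, the gaps in the row less than 6 mm in all; the clamp bar is down (within 0.08 rad); all are at rest (all of step 2 and z of tile in the frame of case below 0.024 m and value of joint clamp_bar below 0.08 rad and linear speed of each of tile, block_a, block_b below 0.01 m/s); the robot touches nothing.
It fails at once if the tile is lifted off (more than 25 mm above the board) (z of tile in the frame of board above 0.045 m).
It fails at once if a bystander (tub, brush, scraper, jar, can or offcut) is moved more than 30 mm (distance of any of tub, brush, scraper, jar, can, offcut from where it was at the start of the episode above 0.03 m).
It also fails if it takes over 72 s, if anything falls off the work surface, if the arm or the gripper's body presses on something with over 40 N, if the wrist force passes 120 N, or if a joint passes its speed limit or range.

## Robot

A 7-joint arm with a two-finger parallel gripper is mounted at the origin on the work surface. World frame = base frame: x ahead of the robot, y to its left, z up, the work surface at z = 0. Lengths are in m, angles in rad, forces in N, time in s.
With the tool pointing down it reaches from about 0.35 to 0.9 m from the base axis. Payload 8.1 kg.
Tool frame: the origin (TCP) lies on the centre line of the jaws, within the pads' length; the fingertips stand 25 mm ahead of it and the grasp point (between the pads) lies 6 mm ahead of it; z points along the fingers, y is the line along which they close (so a half turn about z gives the same grasp; the last joint's range is limited). The gripper opens to 92 mm and grips with 3 to 60 N. Pads are 19 mm wide; open, the fingers measure 130 mm over their backs; the gripper's body (75 mm by 190 mm) begins 47 mm behind the grasp point.
Start: joints at [-0.103, 0.434, 0.025, 1.573, -0.012, 1.134, -0.075], TCP at [0.625, -0, 0.252] pointing down, gripper open.
Joint ranges: [-2.62, 2.62], [-0.44, 2.09], [-1.27, 1.32], [0.08, 2.57], [-1.32, 4.46], [0.12, 2], [-2.74, 2.74]. Speed limits (rad/s): [2.22, 2.22, 3.01, 3.01, 3.14, 3.14, 3.14].

## Interface

Orientations are given as a unit quaternion [x, y, z, w].
In Python, from rig import get_state, eyes, ticket gives the robot as it stands. The module is installed in compiled form; this text tells all that it offers.
- The arm moves only by the shell command python3 -m handwheel 'ROWS' [OPENING] [FORCE]. ROWS is JSON, a list of rows, each a list of 6 numbers: the shift along the tool's x, y, z in cm, then the turn, a rotation vector about the tool's x, y, z in degrees. A call has 1 to 5 rows; each row shifts and turns the commanded pose from where the row before left it, along the tool's axes as they then stand; what a row does not reach is not made up. A row lasts 1/10 s, in which the tool goes at most 50 mm and 8.59 degrees, less where a joint would pass 70% of its speed; a pose out of reach is approached as far as the arm can. A call with a gripper value outside its range is refused whole. OPENING is the closure, from -1 (fully open) to 1 (shut), set as the call begins (- or left out, the last holds). The fingers move at their own pace and stop on an object; FORCE is the grip in N (left out, the last holds). Time passes only in rows, so rows that do not move let the fingers close. It gives the time, the measured TCP pose, the force, the opening and the grip force at its end, in the units of the state.
- get_state(): the state, without advancing time (a new reading comes with each control period).
- eyes.read_camera(name): name is "scene" or "side" or "wrist"; returns the picture (400x640x3 uint8, red, green, blue); there is no depth.
- eyes.calibration(name): a dict with "K" (3x3 intrinsics, pixels), "k1" (the pictures are not rectified: a ray, as slopes to the right and down, at radius r is drawn at 1 + k1 r^2 times it, then the intrinsics apply), "position" and "orientation" of the camera in the world; the wrist camera has in their place "hand_eye" (4x4, takes a point from camera to tool coordinates, whose origin is the TCP and whose axes are the flange's). Camera axes: x right, y up, looking along -z (the intrinsics and any distortion apply to the point x, -y, -z); pixel columns grow to the right and rows downward; lengths in m; the calibration is good to about 2 mm. A picture is of the moment at which its call begins: read the wrist's pose just before it. calibration takes no time and is no camera call.
- ticket.hand_in(): hands the job in; it is judged then, once.
Trained networks look in the newest picture that a camera, given by its name, has taken for a name from the list of things; names that differ only in an ending like _2 or _b are one class to them, and where a whole thing is asked for, a point or a joint stands for the part that bears it (a point fixed in the world has none). Each returns a list of dicts, best first, with "score" (0 to 1); they miss things now and then, are a little off and sometimes report something else, mostly with a low value. They report only what shows in the picture. A call takes as long as a camera call. They do not tell look-alikes from the thing itself.
- eyes.silhouettes(camera, label): "pixels" (400x640 bool, what is visible of it).
- eyes.mark_of(camera, label): "xyz" ([x, y, z] in m, in world coordinates, good to about 4 mm: a listed point, or the origin of a listed thing).
The state is a dict: "time": time; "qpos": joint angles; "qd": joint speeds; "tau": joint torques, N m; "position": TCP position; "eef_rot": TCP orientation; "ft_force": force on the tool from outside, world axes, zero at the start; "wrist_torque": the same for the moment, N m; "gripper_width": finger opening in m; "gripper_force": force on a finger pad.
Only numpy, scipy, OpenCV 4.12 (cv2) and the standard library are available. Lean on these libraries where they do the work, as an engineer would, in place of code of your own. Each camera call takes 0.05 s, during which the arm holds its last target. There are 200 camera calls.

## Working session

There is one attempt and no reset: what is moved stays moved. The work goes in short steps, Python scripts to look and compute and a shell command to move; the robot and the scene stay as the last step left them, time stands still between calls to the robot, and variables do not carry over. Pictures are saved under pics/ and viewed, at most 10 in all, crops included, and the job is handed in when it is done.

```bash
mkdir -p pics
cat > h.py <<'E'
import numpy as np, cv2
from rig import get_state, eyes, ticket
from scipy.spatial.transform import Rotation as R
def snap(c,f):
    im=eyes.read_camera(c); cv2.imwrite('pics/'+f,im[:,:,::-1]); return im
def ray2plane(c,u,v,z):
    k=eyes.calibration(c); K=np.array(k['K']); p=np.array([(u-K[0,2])/K[0,0],(v-K[1,2])/K[1,1]])
    q=p.copy()
    for _ in range(20): q=p/(1+k['k1']*(q@q))
    o=np.array(k['position']); q4=k['orientation']
    M=R.from_quat(q4).as_matrix() if np.size(q4)==4 else np.array(q4)
    d=M@np.array([q[0],-q[1],-1]); return o+d*(z-o[2])/d[2]
E
python3 - <<'E'
from h import *
print(eyes.calibration('scene'),eyes.calibration('side'))
for c in ('scene','side'):
    snap(c,c+'1.png')
    for l in ['board','bar_grip','bar_hinge','tile','case','block_a','block_b','tub','brush','scraper','jar','can','offcut']:
        print(c,l,[(np.round(d['xyz'],3).tolist(),round(d['score'],2)) for d in eyes.mark_of(c,l)][:3])
s=get_state();print(s['time'],s['position'],s['eef_rot'])
E
```

```text
{'K': array([[415.61832717,   0.        , 325.47266731],
       [  0.        , 415.61832717, 207.51761547],
       [  0.        ,   0.        ,   1.        ]]), 'k1': -0.046983493652730225, 'position': array([1.37353242, 0.20055085, 0.85161743]), 'orientation': array([0.2379828 , 0.32472935, 0.72411428, 0.55997638])} {'K': array([[491.47100196,   0.        , 322.39230868],
       [  0.        , 491.47100196, 201.36347747],
       [  0.        ,   0.        ,   1.        ]]), 'k1': -0.04012574077116582, 'position': array([ 0.39348457, -1.15219707,  0.95539499]), 'orientation': array([ 0.43085471, -0.02695137, -0.05717631,  0.90020481])}
scene board [([0.581, 0.029, 0.0], 0.84)]
scene bar_grip [([0.471, 0.004, 0.046], 0.76)]
scene bar_hinge [([0.647, -0.038, 0.046], 0.58)]
scene tile [([0.361, -0.284, -0.002], 0.84), ([0.34, 0.142, 0.0], 0.8), ([0.342, -0.051, 0.001], 0.71)]
scene case [([0.609, 0.169, -0.001], 0.68), ([0.482, 0.214, -0.001], 0.32)]
scene block_a [([0.621, 0.231, 0.017], 0.98), ([0.606, 0.172, 0.018], 0.95)]
scene block_b [([0.621, 0.231, 0.017], 0.98), ([0.606, 0.172,
[... 622 characters left out ...]
([0.618, 0.231, 0.016], 0.6)]
side block_a [([0.606, 0.17, 0.018], 0.97), ([0.55, 0.513, -0.001], 0.63), ([0.618, 0.23, 0.02], 0.6)]
side block_b [([0.606, 0.17, 0.018], 0.97), ([0.55, 0.513, -0.001], 0.63), ([0.618, 0.23, 0.02], 0.6)]
side tub [([0.749, 0.1, -0.001], 0.78)]
side brush [([0.469, 0.004, 0.045], 0.7), ([0.483, 0.218, 0.0], 0.57), ([0.551, 0.512, -0.003], 0.15)]
side scraper [([0.378, 0.33, 0.002], 0.61)]
side jar [([0.749, 0.101, 0.001], 0.69)]
side can [([0.55, 0.508, -0.001], 0.56)]
side offcut [([0.649, -0.423, 0.001], 0.63), ([0.612, 0.165, -0.002], 0.4)]
1.4 [ 6.25003535e-01 -3.02673349e-06  2.51745713e-01] [ 7.07134041e-01  7.07079520e-01  1.99597140e-05 -7.45630865e-06]
```

View pics/scene1.png

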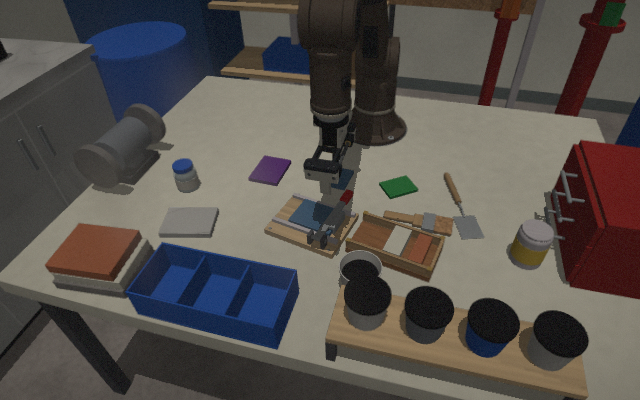

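View pics/side1.png

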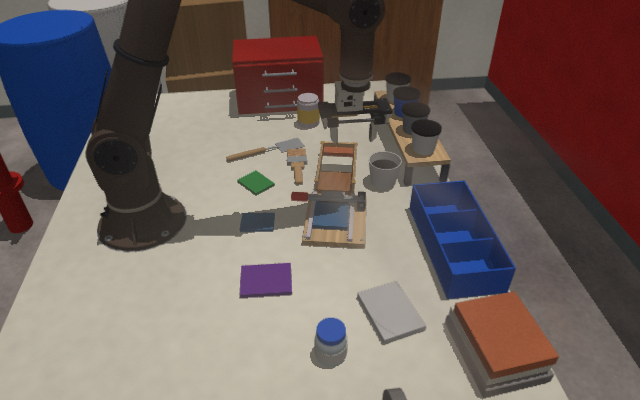

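The blue tile is under the bar on the board, around (330,215) in the side view. The look-alikes are the small blue tile at (257,220), the purple one at (265,280) and the green one at (256,182). The red handle is at (300,196), and the case with its two blocks is at (337,167). The marks agree with the given sizes: board yaw is about -13.1°, handle to hinge is 0.185 m, and the gap from board to case is about 23 mm. Next I'll go above the handle with the jaws along board y.

```bash
python3 -m handwheel '[[0,-4,0,0,0,0],[0,-4,0,0,0,0],[0.3,-4,0,0,0,0],[0,-3.5,0,0,0,0],[0,0,0,0,0,-8.55]]' -1 15
python3 -m handwheel '[[0,0,0,0,0,-8.55],[0,0,0,0,0,-8.55],[0,0,0,0,0,-8.55],[0,0,0,0,0,-8.55],[0,0,0,0,0,-8.55]]'
python3 -m handwheel '[[0,0,0,0,0,-8.55],[0,0,0,0,0,-8.55],[0,0,0,0,0,-8.55],[0,0,0,0,0,0],[0,0,0,0,0,0]]'
python3 - <<'E'
from h import *
s=get_state();p=s['position'];M=R.from_quat(s['eef_rot']).as_matrix()
print(s['qpos'],M.round(3))
snap('wrist','w1.png')
for c in ('wrist','side','scene'):
  if c!='wrist': eyes.read_camera(c)
  for l in ('bar_grip','bar_hinge','tile','board','case'):
    for d in eyes.mark_of(c,l)[:2]:
        print(c,l,np.round(d['xyz'],3),round(d['score'],2), 'tool cm',(100*M.T@(d['xyz']-p)).round(1))
E
```

```text
time: 1.9
position: [0.4657, 0.0029, 0.2518]
eef_rot: [0.652, 0.758, -0.001, -0.001]
ft_force: [1.3, -0.3, -0.2]
gripper_width: 0.0916
gripper_force: 0.0
time: 2.4
position: [0.47, 0.003, 0.2519]
eef_rot: [0.328, 0.945, 0.0, 0.0]
ft_force: [0.1, -0.6, -0.2]
gripper_width: 0.0918
gripper_force: 0.0
time: 2.9
position: [0.47, 0.0029, 0.2518]
eef_rot: [0.116, 0.993, 0.0, 0.0]
ft_force: [-0.2, -0.4, -0.4]
gripper_width: 0.0921
gripper_force: 0.0
[ 0.03190694  0.19440517 -0.17774102  1.92387086  0.03984915  1.02644438
  1.17495773] [[-0.973  0.231  0.   ]
 [ 0.231  0.973  0.   ]
 [-0.     0.    -1.   ]]
wrist bar_grip [0.475 0.003 0.042] 0.95 tool cm [-0.5  0.2 21. ]
wrist bar_hinge [ 0.652 -0.031  0.046] 0.92 tool cm [-18.5   0.8  20.6]
wrist tile [ 0.341  0.143 -0.002] 0.82 tool cm [15.8 10.6 25.3]
wrist tile [ 0.354 -0.286  0.006] 0.78 tool cm [  4.7 -30.8  24.6]
wrist board [ 0.579  0.031 -0.002] 0.95 tool cm [-9.9  5.3 25.4]
wrist case [0.608 0.164 0.004] 0.65 tool cm [-9.6 18.9 24.8]
side bar_grip [0.467 0.003 0.046] 0.83 tool cm [ 0.3 -0.1 20.6]
side bar_hinge [ 0.653 -0.04   0.046
[... 179 characters left out ...]
78 0.032 0.003] 0.77 tool cm [-9.9  5.4 24.9]
side case [ 0.607  0.166 -0.   ] 0.65 tool cm [-9.6 19.  25.2]
side case [ 0.552  0.511 -0.002] 0.3 tool cm [ 3.8 51.3 25.4]
scene bar_grip [0.472 0.008 0.046] 0.84 tool cm [-0.1  0.5 20.6]
scene bar_hinge [ 0.651 -0.035  0.043] 0.76 tool cm [-18.5   0.5  20.8]
scene bar_hinge [ 0.495 -0.515  0.   ] 0.43 tool cm [-14.4 -49.8  25.1]
scene tile [ 0.56  -0.067  0.022] 0.82 tool cm [-10.3  -4.7  23. ]
scene tile [0.339 0.142 0.002] 0.82 tool cm [16.  10.5 25. ]
scene board [ 0.582  0.028 -0.002] 0.81 tool cm [-10.3   5.1  25.3]
scene board [0.622 0.234 0.015] 0.16 tool cm [-9.5 26.  23.7]
scene case [ 0.608  0.17  -0.001] 0.9 tool cm [-9.6 19.5 25.3]
```

View pics/w1.png

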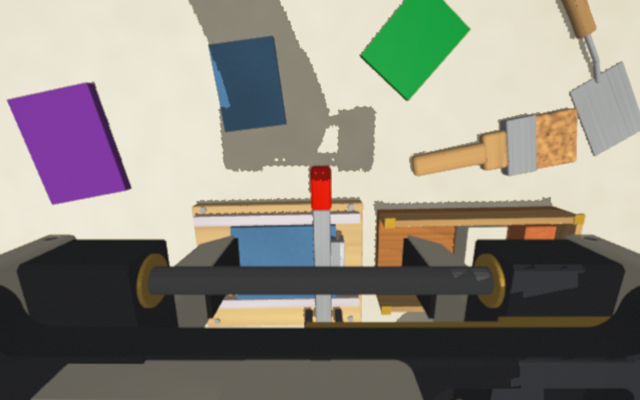

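The red handle at (320,187) lies along the tool's x axis, and the bar crosses the tile at right angles. The handle centre is within 3 mm of the tool axis, so I'll descend about 20 cm and close.

```bash
python3 -m handwheel '[[0,0.2,4,0,0,0],[0,0,4,0,0,0],[0,0,4,0,0,0],[0,0,4,0,0,0],[0,0,3,0,0,0]]' -1 15
python3 -m handwheel '[[0,0,1.2,0,0,0],[0,0,0,0,0,0],[0,0,0,0,0,0],[0,0,0,0,0,0],[0,0,0,0,0,0]]' 1 15
python3 -m handwheel '[[0,0,0,0,0,0],[0,0,0,0,0,0],[0,0,0,0,0,0],[0,0,0,0,0,0],[0,0,0,0,0,0]]'
```

```text
time: 4.3
position: [0.4698, 0.0049, 0.0598]
eef_rot: [0.114, 0.994, -0.0, -0.001]
ft_force: [-0.2, -0.1, -0.4]
gripper_width: 0.0918
gripper_force: 0.0
time: 4.8
position: [0.4714, 0.005, 0.051]
eef_rot: [0.114, 0.994, 0.0, 0.001]
ft_force: [0.4, -0.6, -1.3]
gripper_width: 0.0567
gripper_force: 0.0
time: 5.3
position: [0.4701, 0.0033, 0.0498]
eef_rot: [0.114, 0.993, -0.001, -0.0]
ft_force: [-0.9, -6.3, 4.0]
gripper_width: 0.0241
gripper_force: 15.0
```

Gripped at 24 mm. Now I'll swing the bar up along the 185 mm arc, letting the handle turn between the pads.

```bash
python3 -m handwheel '[[-0.1,0,-1.6,0,0,0],[-0.2,0,-1.6,0,0,0],[-0.3,0,-1.6,0,0,0],[-0.5,0,-1.5,0,0,0],[-0.6,0,-1.5,0,0,0]]'
python3 -m handwheel '[[-0.8,0,-1.4,0,0,0],[-0.9,0,-1.4,0,0,0],[-1.0,0,-1.3,0,0,0],[-1.1,0,-1.2,0,0,0],[-1.2,0,-1.1,0,0,0]]'
```

```text
time: 5.8
position: [0.4861, -0.0002, 0.1277]
eef_rot: [0.114, 0.993, -0.001, -0.001]
ft_force: [2.5, -5.0, -6.1]
gripper_width: 0.0242
gripper_force: 15.0
time: 6.3
position: [0.534, -0.0106, 0.1913]
eef_rot: [0.114, 0.994, -0.001, -0.002]
ft_force: [-1.2, -1.0, -4.4]
gripper_width: 0.0241
gripper_force: 15.0
```

```bash
python3 -m handwheel '[[-1.3,0,-1.0,0,0,0],[-1.4,0,-0.9,0,0,0],[-1.4,0,-0.7,0,0,0],[-1.5,0,-0.6,0,0,0],[-1.5,0,-0.5,0,0,0]]'
python3 -m handwheel '[[-1.6,0,-0.4,0,0,0],[-1.6,0,-0.2,0,0,0],[-1.6,0,-0.1,0,0,0],[-1.6,0,0.1,0,0,0],[0,0,0,0,0,0]]'
python3 - <<'E'
from h import *
print(get_state()['position'])
snap('side','s2.png')
for l in ('bar_grip','tile'):
  print(l,[(np.round(d['xyz'],3),round(d['score'],2)) for d in eyes.mark_of('side',l)])
E
```

```text
time: 6.8
position: [0.604, -0.0257, 0.2282]
eef_rot: [0.113, 0.994, 0.0, -0.002]
ft_force: [-1.3, 1.5, -4.0]
gripper_width: 0.0242
gripper_force: 15.0
time: 7.3
position: [0.6687, -0.0397, 0.2344]
eef_rot: [0.113, 0.994, 0.001, 0.0]
ft_force: [2.7, 3.6, 0.5]
gripper_width: 0.0241
gripper_force: 15.0
[ 0.66873798 -0.03969742  0.23443186]
bar_grip [(array([ 0.657, -0.038,  0.23 ]), 0.85)]
tile [(array([ 0.555, -0.066,  0.018]), 0.84), (array([ 0.342, -0.052,  0.005]), 0.76), (array([ 0.344,  0.139, -0.003]), 0.76), (array([ 0.359, -0.285,  0.002]), 0.69)]
```

View pics/s2.png

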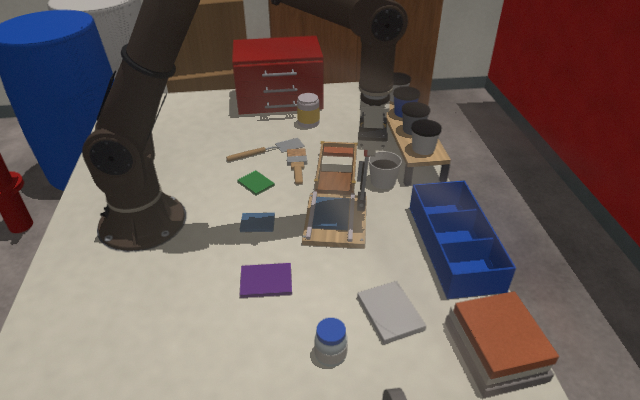

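The bar is upright, about 95° with the handle at z 0.23, and the tile is still in place at (335,215). Next: release, rise, and move behind the tile with the jaws shut.

```bash
python3 -m handwheel '[[0,0,0,0,0,0],[0,0,0,0,0,0],[0,0,0,0,0,0],[0,0,-3,0,0,0],[0,0,-4,0,0,0]]' 0 
python3 -m handwheel '[[2,-3,0,0,0,0],[2,-3,0,0,0,0],[2.3,-3,0,0,0,0],[2,-3,0,0,0,0],[2,-2.7,0,0,0,0]]' 1
python3 -m handwheel '[[0,0,4,0,0,0],[0,0,4,0,0,0],[0,0,4,0,0,0],[0,0,4,0,0,0],[0,0,0,0,0,0]]'
python3 - <<'E'
from h import *
s=get_state();p=s['position'];M=R.from_quat(s['eef_rot']).as_matrix()
print(p)
snap('wrist','w2.png'); eyes.mark_of('wrist','tile')
for c in ('wrist','side','scene'):
  if c!='wrist': eyes.read_camera(c)
  for l in ('tile','board','case','bar_grip'):
    for d in eyes.mark_of(c,l)[:4]:
      if np.hypot(*(d['xyz'][:2]-np.array([.59,.03])))<.2: print(c,l,np.round(d['xyz'],3),round(d['score'],2),'tool cm',(100*M.T@(d['xyz']-p)).round(1))
E
```

```text
time: 7.95
position: [0.6657, -0.0412, 0.3033]
eef_rot: [0.114, 0.993, -0.001, -0.003]
ft_force: [-0.1, 0.9, 0.5]
gripper_width: 0.0457
gripper_force: 0.0
time: 8.45
position: [0.5319, -0.1622, 0.3049]
eef_rot: [0.114, 0.993, -0.0, -0.0]
ft_force: [-0.3, -0.4, 0.3]
gripper_width: 0.0106
gripper_force: 0.0
time: 8.95
position: [0.53, -0.1602, 0.1404]
eef_rot: [0.114, 0.993, 0.0, -0.004]
ft_force: [-0.5, 0.1, 0.7]
gripper_width: 0.0003
gripper_force: 0.0
[ 0.529964   -0.16022416  0.14038229]
wrist tile [ 0.556 -0.064  0.019] 0.72 tool cm [-0.5  9.9 12.1]
wrist board [ 0.579  0.032 -0.004] 0.8 tool cm [-0.6 19.8 14.5]
wrist case [ 0.579  0.032 -0.003] 0.17 tool cm [-0.6 19.8 14.4]
side tile [ 0.556 -0.067  0.017] 0.85 tool cm [-0.6  9.7 12.3]
side board [0.582 0.032 0.001] 0.85 tool cm [-0.8 19.9 13.9]
side case [ 0.608  0.165 -0.004] 0.58 tool cm [-0.4 33.4 14.4]
side bar_grip [ 0.655 -0.04   0.23 ] 0.9 tool cm [-9.3 14.5 -9.1]
scene tile [ 0.561 -0.067  0.021] 0.76 tool cm [-1.   9.8 12. ]
scene board [0.582 0.029 0.002] 0.86 tool cm [-0.9 19.6 13.8]
scene board [ 0.649 -0.039  0.043] 0.43 tool cm [-9.  14.5  9.6]
scene case [ 0.61   0.169 -0.003] 0.89 tool cm [-0.5 33.9 14.3]
scene case [ 0.75   0.102 -0.004] 0.65 tool cm [-15.6  30.5  14.3]
scene bar_grip [ 0.66  -0.038  0.232] 0.88 tool cm [-9.8 14.9 -9.3]
```

View pics/w2.png

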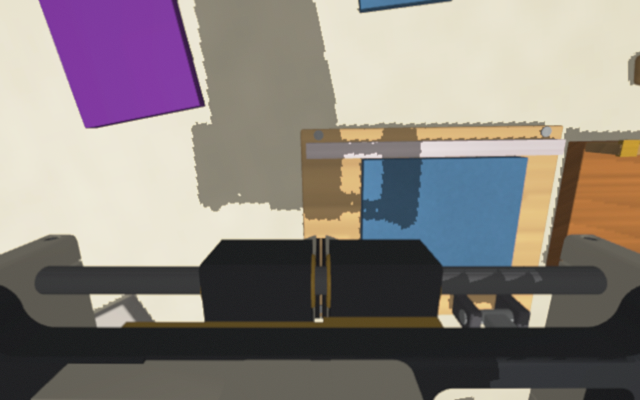

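The tile's rear edge at pixel column 362 is about 3.3 cm ahead of the tool axis. The channel centre is 6 mm towards tool -x. I'll go down to a tip height of 25 mm.

```bash
python3 -m handwheel '[[-0.6,0,3,0,0,0],[0,0,3,0,0,0],[0,0,2,0,0,0],[0,0,1,0,0,0],[0,0,0,0,0,0]]'
python3 -m handwheel '[[0,0,0.4,0,0,0],[0,0,0,0,0,0],[0,0,0,0,0,0]]'
```

```text
time: 10.25
position: [0.5388, -0.1618, 0.0536]
eef_rot: [0.114, 0.994, 0.0, -0.001]
ft_force: [-0.3, 0.3, 0.7]
gripper_width: 0.0004
gripper_force: 0.0
time: 10.55
position: [0.54, -0.1621, 0.0515]
eef_rot: [0.114, 0.994, -0.0, 0.001]
ft_force: [-0.4, 0.6, -0.8]
gripper_width: 0.0003
gripper_force: 0.0
```

```bash
python3 -m handwheel '[[0.5,0,0.1,0,0,0],[0,0.5,0,0,0,0],[0,0.5,0,0,0,0],[0,1,0,0,0,0],[0,1,0,0,0,0]]'
python3 -m handwheel '[[0,1,0,0,0,0],[0,1,0,0,0,0],[0,1,0,0,0,0],[0,1,0,0,0,0],[0,1,0,0,0,0]]'
python3 - <<'E'
from h import *
s=get_state();p=s['position'];M=R.from_quat(s['eef_rot']).as_matrix();print(p)
for c in ('wrist','side','scene'):
  snap(c,c+'3.png')
  for d in eyes.mark_of(c,'tile')[:4]:
      if np.hypot(*(d['xyz'][:2]-np.array([.59,.03])))<.2: print(c,np.round(d['xyz'],3),'tool cm',(100*M.T@(d['xyz']-p)).round(1))
E
```

```text
time: 11.05
position: [0.5417, -0.1313, 0.0499]
eef_rot: [0.114, 0.993, -0.0, 0.0]
ft_force: [0.0, -2.9, 1.4]
gripper_width: 0.0006
gripper_force: 1.7
time: 11.55
position: [0.553, -0.0822, 0.0498]
eef_rot: [0.114, 0.994, -0.0, 0.0]
ft_force: [-0.5, -3.5, 2.3]
gripper_width: 0.0007
gripper_force: 2.4
[ 0.55295969 -0.08221974  0.04980402]
wrist [ 0.57  -0.008  0.021] tool cm [0.1 7.6 2.8]
side [ 0.568 -0.005  0.02 ] tool cm [0.3 7.8 3. ]
scene [ 0.574 -0.006  0.017] tool cm [-0.3  7.9  3.2]
```

View pics/side3.png

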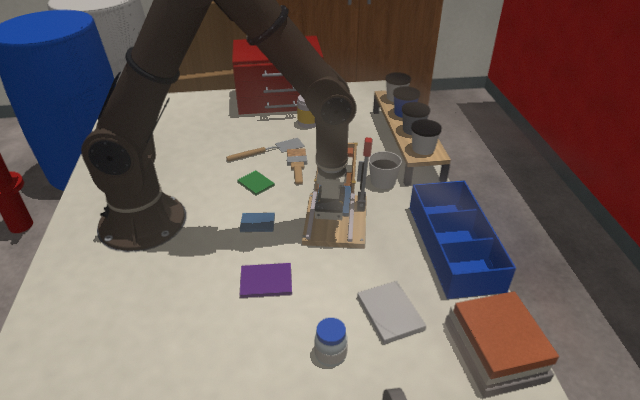

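The tool is pushing the tile centrally (tile 7.8 cm ahead of the tool, about 3 N) and the bar stays upright at (367,160). About 13.6 cm are left, so I'll keep pushing.

```bash
python3 -m handwheel '[[0,1,0,0,0,0],[0,1,0,0,0,0],[0,1,0,0,0,0],[0,1,0,0,0,0],[0,1,0,0,0,0]]'
python3 -m handwheel '[[0,1,0,0,0,0],[0,1,0,0,0,0],[0,1,0,0,0,0],[0,1,0,0,0,0],[0,0.5,0,0,0,0]]'
python3 -m handwheel '[[0,0.5,0,0,0,0],[0,0.5,0,0,0,0],[0,0.5,0,0,0,0]]'
python3 - <<'E'
from h import *
s=get_state();p=s['position'];M=R.from_quat(s['eef_rot']).as_matrix();print(p)
for c in ('wrist','side','scene'):
  eyes.read_camera(c)
  for l in ('tile','block_a','case'):
   for d in eyes.mark_of(c,l)[:4]:
      if np.hypot(*(d['xyz'][:2]-np.array([.61,.13])))<.16: print(c,l,np.round(d['xyz'],3),'tool cm',(100*M.T@(d['xyz']-p)).round(1))
E
```

```text
time: 12.35
position: [0.5642, -0.0332, 0.0498]
eef_rot: [0.113, 0.994, -0.0, 0.0]
ft_force: [-0.8, -3.6, 1.6]
gripper_width: 0.0008
gripper_force: 1.8
time: 12.85
position: [0.5744, 0.0112, 0.0497]
eef_rot: [0.113, 0.994, 0.0, -0.0]
ft_force: [-1.4, -4.3, 1.7]
gripper_width: 0.0004
gripper_force: 2.0
time: 13.15
position: [0.5774, 0.0238, 0.0496]
eef_rot: [0.114, 0.993, -0.0, -0.0]
ft_force: [-1.2, -4.4, 0.6]
gripper_width: 0.0003
gripper_force: 2.2
[0.57737725 0.02378827 0.04958268]
wrist tile [0.592 0.098 0.02 ] tool cm [0.2 7.5 3. ]
wrist block_a [0.61  0.185 0.021] tool cm [ 0.5 16.4  2.8]
wrist block_a [0.595 0.1   0.022] tool cm [-0.   7.8  2.8]
side tile [0.594 0.096 0.02 ] tool cm [0.  7.4 2.9]
side block_a [0.618 0.232 0.017] tool cm [ 0.7 21.2  3.2]
side block_a [0.61  0.188 0.022] tool cm [ 0.6 16.7  2.7]
scene tile [0.596 0.098 0.021] tool cm [-0.1  7.7  2.9]
scene block_a [0.622 0.233 0.014] tool cm [ 0.4 21.4  3.6]
scene block_a [0.612 0.186 0.017] tool cm [ 0.3 16.5  3.3]
scene case [0.61  0.168 0.   ] tool cm [ 0.1 14.8  4.9]
```

Tile and plaster block are in contact now, with about 3 cm left. I'll go gently until the force rises.

```bash
python3 -m handwheel '[[0,0.5,0,0,0,0],[0,0.5,0,0,0,0],[0,0.5,0,0,0,0],[0,0.4,0,0,0,0],[0,0,0,0,0,0]]'
python3 -m handwheel '[[0,0.3,0,0,0,0],[0,0.3,0,0,0,0],[0,0.2,0,0,0,0],[0,0,0,0,0,0]]'
python3 -m handwheel '[[0,0.2,0,0,0,0],[0,0.2,0,0,0,0],[0,0,0,0,0,0]]'
```

```text
time: 14.25
position: [0.5818, 0.0421, 0.0497]
eef_rot: [0.114, 0.993, -0.001, -0.0]
ft_force: [-1.2, -4.1, 2.4]
gripper_width: 0.0008
gripper_force: 1.9
time: 14.65
position: [0.5835, 0.0494, 0.0497]
eef_rot: [0.114, 0.993, -0.001, -0.0]
ft_force: [-1.0, -4.5, 2.8]
gripper_width: -0.0001
gripper_force: 2.5
time: 14.95
position: [0.5843, 0.0531, 0.0497]
eef_rot: [0.114, 0.993, -0.001, -0.0]
ft_force: [-1.4, -6.1, 1.7]
gripper_width: 0.0007
gripper_force: 2.7
```

```bash
python3 -m handwheel '[[0,0.2,0,0,0,0],[0,0.1,0,0,0,0],[0,0,0,0,0,0]]'
python3 -m handwheel '[[0,0.2,0,0,0,0],[0,0.1,0,0,0,0],[0,0,0,0,0,0]]'
python3 - <<'E'
from h import *
s=get_state();p=s['position'];M=R.from_quat(s['eef_rot']).as_matrix();print(p)
for c in ('wrist','side','scene'):
  snap(c,c+'4.png')
  for l in ('tile','block_a','case'):
   for d in eyes.mark_of(c,l)[:4]:
      if np.hypot(*(d['xyz'][:2]-np.array([.61,.15])))<.16: print(c,l,np.round(d['xyz'],3),'tool cm',(100*M.T@(d['xyz']-p)).round(1))
im=cv2.imread('pics/scene4.png')[200:290,330:460]; cv2.imwrite('pics/c4.png',cv2.resize(im,None,fx=6,fy=6,interpolation=cv2.INTER_CUBIC))
E
```

```text
time: 15.25
position: [0.5846, 0.0542, 0.0496]
eef_rot: [0.115, 0.993, -0.002, -0.001]
ft_force: [-2.5, -10.1, 4.3]
gripper_width: 0.0004
gripper_force: 5.2
time: 15.55
position: [0.5847, 0.0545, 0.0495]
eef_rot: [0.116, 0.993, -0.003, -0.001]
ft_force: [-4.0, -17.7, 7.2]
gripper_width: 0.0001
gripper_force: 8.8
[0.58469255 0.05448745 0.04952079]
wrist tile [0.603 0.126 0.02 ] tool cm [-0.1  7.4  2.9]
wrist block_a [0.619 0.216 0.021] tool cm [ 0.4 16.5  2.8]
side tile [0.601 0.127 0.019] tool cm [0.1 7.5 3. ]
side block_a [0.618 0.215 0.022] tool cm [ 0.4 16.4  2.7]
scene tile [0.605 0.127 0.019] tool cm [-0.3  7.6  3. ]
scene block_a [0.626 0.252 0.016] tool cm [ 0.5 20.2  3.2]
scene block_a [0.619 0.213 0.016] tool cm [ 0.3 16.3  3.2]
scene case [ 0.61   0.169 -0.001] tool cm [ 0.1 11.7  5. ]
```

View pics/c4.png

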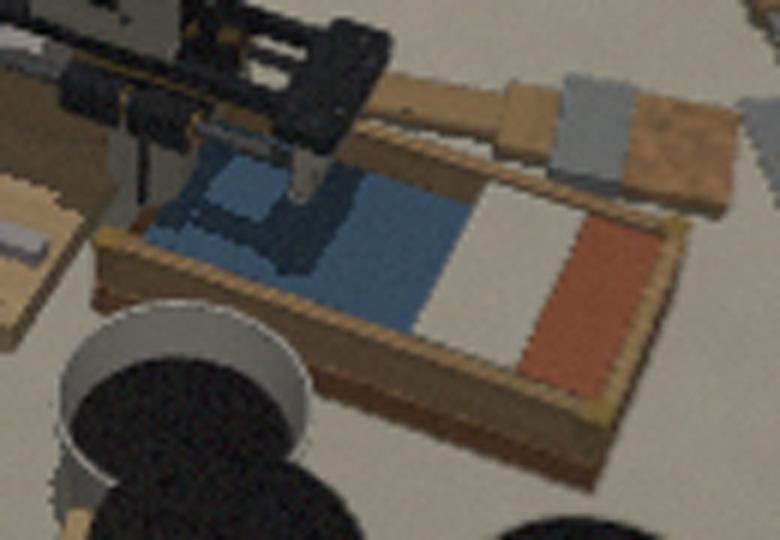

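The row is tight: the push has stalled at 18 N, the tile sits at about case y -41 mm, and tile, plaster and terracotta lie flush in the picture. Next: back off, rise, and go over the bar handle.

```bash
python3 -m handwheel '[[0,-1,0,0,0,0],[0,-1.5,0,0,0,0],[0,-1,0,0,0,0],[0,0,-3,0,0,0],[0,0,-4,0,0,0]]'
python3 -m handwheel '[[0,0,-4,0,0,0],[0,0,-4,0,0,0],[0,0,-4,0,0,0],[0,0,-4,0,0,0],[0,0,-3.5,0,0,0]]' 0
python3 -m handwheel '[[0,0,0,0,0,0],[-3,-1.5,0,0,0,0],[-3,-1.5,0,0,0,0],[-3.5,-1.3,0,0,0,0],[0,0,0,0,0,0]]'
python3 - <<'E'
from h import *
s=get_state();p=s['position'];M=R.from_quat(s['eef_rot']).as_matrix();print(p,M.round(3))
for c in ('wrist','side','scene'):
  eyes.read_camera(c)
  for l in ('bar_grip','tile'):
   for d in eyes.mark_of(c,l)[:4]:
      if np.hypot(*(d['xyz'][:2]-np.array([.61,.05])))<.16: print(c,l,np.round(d['xyz'],3),'tool cm',(100*M.T@(d['xyz']-p)).round(1))
E
```

```text
time: 16.65
position: [0.5764, 0.0254, 0.1187]
eef_rot: [0.114, 0.993, -0.0, -0.002]
ft_force: [0.1, -0.8, 0.3]
gripper_width: 0.0009
gripper_force: 0.0
time: 17.15
position: [0.5779, 0.026, 0.3171]
eef_rot: [0.114, 0.994, 0.0, 0.001]
ft_force: [1.3, -1.2, 0.0]
gripper_width: 0.036
gripper_force: 0.0
time: 17.65
position: [0.663, -0.0416, 0.3127]
eef_rot: [0.116, 0.993, -0.001, -0.0]
ft_force: [0.6, -0.1, -0.1]
gripper_width: 0.0456
gripper_force: 0.0
[ 0.6629659  -0.04160734  0.31271972] [[-0.973  0.23  -0.001]
 [ 0.23   0.973 -0.002]
 [ 0.    -0.002 -1.   ]]
wrist bar_grip [ 0.661 -0.042  0.227] tool cm [ 0.2 -0.   8.6]
wrist tile [0.604 0.125 0.022] tool cm [ 9.5 14.9 29.1]
side bar_grip [ 0.657 -0.041  0.231] tool cm [ 0.6 -0.   8.2]
side tile [0.601 0.128 0.018] tool cm [10.  15.1 29.4]
scene bar_grip [ 0.66  -0.036  0.233] tool cm [0.4 0.5 8. ]
scene tile [0.605 0.127 0.019] tool cm [ 9.5 15.1 29.4]
```

```bash
python3 -m handwheel '[[0.3,0.1,3,0,0,0],[0,0,3,0,0,0],[0,0,1.7,0,0,0],[0,0,0,0,0,0],[0,0,0,0,0,0]]' 0
python3 -m handwheel '[[0,0,0,0,0,0],[0,0,0,0,0,0],[0,0,0,0,0,0],[0,0,0,0,0,0],[0,0,0,0,0,0]]' 1 15
```

```text
time: 18.6
position: [0.6583, -0.0353, 0.2384]
eef_rot: [0.114, 0.994, 0.0, 0.0]
ft_force: [0.5, 0.2, 1.1]
gripper_width: 0.046
gripper_force: 0.0
time: 19.1
position: [0.6583, -0.0373, 0.2387]
eef_rot: [0.114, 0.993, -0.001, 0.001]
ft_force: [-2.3, -4.5, 6.2]
gripper_width: 0.0242
gripper_force: 15.0
```

```bash
python3 -m handwheel '[[0.7,0,0,0,0,0],[1.6,0,0.1,0,0,0],[1.6,0,0.2,0,0,0],[1.6,0,0.4,0,0,0],[1.6,0,0.5,0,0,0]]'
python3 -m handwheel '[[1.5,0,0.6,0,0,0],[1.5,0,0.8,0,0,0],[1.4,0,0.9,0,0,0],[1.3,0,1.0,0,0,0],[1.2,0,1.1,0,0,0]]'
```

```text
time: 19.6
position: [0.5893, -0.0223, 0.227]
eef_rot: [0.115, 0.993, -0.001, 0.002]
ft_force: [0.1, -9.2, 2.1]
gripper_width: 0.0242
gripper_force: 15.0
time: 20.1
position: [0.5204, -0.0074, 0.1819]
eef_rot: [0.115, 0.993, -0.002, -0.0]
ft_force: [-4.1, -13.4, 4.0]
gripper_width: 0.0241
gripper_force: 15.0
```

```bash
python3 -m handwheel '[[1.1,0,1.2,0,0,0],[1.0,0,1.3,0,0,0],[0.9,0,1.4,0,0,0],[0.8,0,1.5,0,0,0],[0.6,0,1.5,0,0,0]]'
python3 -m handwheel '[[0.5,0,1.6,0,0,0],[0.4,0,1.6,0,0,0],[0.2,0,1.6,0,0,0],[0.1,0,1.4,0,0,0],[0,0,0,0,0,0]]'
```

```text
time: 20.6
position: [0.4753, 0.0022, 0.1117]
eef_rot: [0.115, 0.993, -0.002, -0.003]
ft_force: [-8.3, -15.3, 3.8]
gripper_width: 0.0243
gripper_force: 15.0
time: 21.1
position: [0.4624, 0.005, 0.0484]
eef_rot: [0.115, 0.993, -0.003, -0.005]
ft_force: [-9.1, -14.4, -2.3]
gripper_width: 0.0238
gripper_force: 15.0
```

The handle is back at level height. Release, rise and check.

```bash
python3 -m handwheel '[[0,0,0.2,0,0,0],[0,0,0,0,0,0],[0,0,0,0,0,0]]'
python3 -m handwheel '[[0,0,0,0,0,0],[0,0,0,0,0,0],[0,0,0,0,0,0],[0,0,0,0,0,0],[0,0,-2,0,0,0]]' -0.3
python3 -m handwheel '[[0,0,-4,0,0,0],[0,0,-4,0,0,0],[0,0,-4,0,0,0],[0,0,-4,0,0,0],[4,0,0,0,0,0]]'
python3 -m handwheel '[[4,0,0,0,0,0],[0,0,0,0,0,0],[0,0,0,0,0,0]]'
python3 - <<'E'
from h import *
for c in ('side','scene'):
  snap(c,c+'5.png')
  for l in ('bar_grip','tile','block_a','case','brush','tub'):
    print(c,l,[(np.round(d['xyz'],3).tolist(),round(d['score'],2)) for d in eyes.mark_of(c,l)[:4] if np.hypot(*(d['xyz'][:2]-np.array([.6,.1])))<.19])
a=cv2.imread('pics/side5.png')[130:250,220:420];b=cv2.imread('pics/scene5.png')[170:290,260:460]
cv2.imwrite('pics/c5.png',cv2.resize(np.hstack([a,b]),None,fx=2,fy=2,interpolation=cv2.INTER_CUBIC))
E
```

```text
time: 21.4
position: [0.4624, 0.005, 0.0474]
eef_rot: [0.115, 0.993, -0.003, -0.004]
ft_force: [-11.0, -14.4, -2.3]
gripper_width: 0.0243
gripper_force: 15.0
time: 21.9
position: [0.4664, 0.0091, 0.0676]
eef_rot: [0.113, 0.994, -0.0, -0.001]
ft_force: [0.1, -0.2, 0.9]
gripper_width: 0.0583
gripper_force: 0.0
time: 22.4
position: [0.4348, 0.0182, 0.2343]
eef_rot: [0.114, 0.993, 0.002, 0.006]
ft_force: [-1.1, 0.3, -0.7]
gripper_width: 0.0595
gripper_force: 0.0
time: 22.7
position: [0.3892, 0.0272, 0.2293]
eef_rot: [0.113, 0.994, 0.0, 0.001]
ft_force: [1.5, -0.1, -0.8]
gripper_width: 0.0596
gripper_force: 0.0
side bar_grip [([0.468, 0.001, 0.057], 0.67)]
side tile [([0.597, 0.128, 0.019], 0.59)]
side block_a [([0.616, 0.216, 0.024], 0.75), ([0.628, 0.254, 0.02], 0.56)]
side case []
side brush [([0.483, 0.218, -0.001], 0.73)]
side tub [([0.755, 0.098, -0.004], 0.77), ([0.654, -0.042, 0.047], 0.22)]
scene bar_grip [([0.473, 0.008, 0.056], 0.57)]
scene tile [([0.603, 0.127, 0.018], 0.84)]
scene block_a [([0.619, 0.214, 0.014], 0.78), ([0.627, 0.251, 0.018], 0.61), ([0.58, 0.031, 0.003], 0.23)]
scene case [([0.61, 0.166, 0.003], 0.91)]
scene brush [([0.481, 0.218, 0.0], 0.93)]
scene tub [([0.752, 0.1, -0.003], 0.58)]
```

View pics/c5.png

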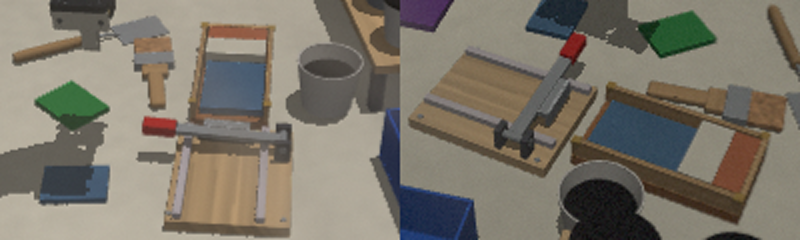

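The row is fine, but the handle reads z ≈ 0.056 instead of 0.046, so the bar rose slightly, by about 0.06 rad. I'll press it down from above with closed fingers.

```bash
python3 -m handwheel '[[-4.2,-0.4,0,0,0,0],[-4.2,0,0,0,0,0],[0,0,0,0,0,0],[0,0,3,0,0,0],[0,0,3,0,0,0]]' 1
python3 -m handwheel '[[0,0,3,0,0,0],[0,0,3,0,0,0],[0,0,1,0,0,0],[0,0,0,0,0,0],[0,0,0,0,0,0]]'
python3 -m handwheel '[[0,0,0.5,0,0,0],[0,0,0.5,0,0,0],[0,0,0,0,0,0]]'
python3 -m handwheel '[[0,0,0.3,0,0,0],[0,0,0.3,0,0,0],[0,0,0,0,0,0]]'
```

```text
time: 23.9
position: [0.4708, 0.004, 0.1684]
eef_rot: [0.114, 0.994, 0.0, 0.001]
ft_force: [0.1, -0.1, -0.8]
gripper_width: 0.0242
gripper_force: 0.0
time: 24.4
position: [0.4708, 0.0041, 0.0997]
eef_rot: [0.114, 0.994, 0.0, 0.0]
ft_force: [1.1, 0.3, -0.1]
gripper_width: 0.0007
gripper_force: 0.0
time: 24.7
position: [0.4703, 0.004, 0.0887]
eef_rot: [0.114, 0.994, 0.0, 0.0]
ft_force: [0.2, 0.0, 0.8]
gripper_width: 0.0006
gripper_force: 0.0
time: 25.0
position: [0.4701, 0.0039, 0.0824]
eef_rot: [0.114, 0.994, -0.0, -0.0]
ft_force: [-0.6, 0.2, 0.9]
gripper_width: 0.0006
gripper_force: 0.0
```

```bash
python3 -m handwheel '[[0,0,0.3,0,0,0],[0,0,0.2,0,0,0],[0,0,0,0,0,0]]'
python3 -m handwheel '[[0,0,0.2,0,0,0],[0,0,0.1,0,0,0],[0,0,0,0,0,0]]'
```

```text
time: 25.3
position: [0.4704, 0.004, 0.0787]
eef_rot: [0.114, 0.994, -0.0, 0.0]
ft_force: [-5.6, -0.7, 19.9]
gripper_width: 0.0005
gripper_force: 9.8
time: 25.6
position: [0.4705, 0.004, 0.0781]
eef_rot: [0.114, 0.994, -0.0, 0.001]
ft_force: [-17.2, -0.4, 61.6]
gripper_width: 0.0004
gripper_force: 30.9
```

Hard stop at the level height (TCP 0.079 expected), so the bar is down. Retreat and verify.

```bash
python3 -m handwheel '[[0,0,-1,0,0,0],[0,0,-3,0,0,0],[0,0,-4,0,0,0],[0,0,-4,0,0,0],[0,0,-4,0,0,0]]'
python3 -m handwheel '[[4,0,0,0,0,0],[4,0,0,0,0,0],[0,0,0,0,0,0],[0,0,0,0,0,0],[0,0,0,0,0,0]]'
python3 - <<'E'
from h import *
for c in ('side','scene'):
  snap(c,c+'6.png')
  for l in ('bar_grip','tile','block_a','case'):
    print(c,l,[(np.round(d['xyz'],3).tolist(),round(d['score'],2)) for d in eyes.mark_of(c,l)[:4] if np.hypot(*(d['xyz'][:2]-np.array([.6,.1])))<.19])
s=get_state();print(s['position'],s['ft_force'])
E
```

```text
time: 26.1
position: [0.4699, 0.0039, 0.2363]
eef_rot: [0.114, 0.994, -0.0, -0.0]
ft_force: [1.0, -0.1, -0.6]
gripper_width: 0.0005
gripper_force: 0.0
time: 26.6
position: [0.3932, 0.0219, 0.2349]
eef_rot: [0.114, 0.994, 0.0, 0.0]
ft_force: [-1.1, 0.2, -0.5]
gripper_width: 0.0005
gripper_force: 0.0
side bar_grip [([0.468, 0.003, 0.045], 0.79)]
side tile []
side block_a [([0.619, 0.216, 0.021], 0.74), ([0.625, 0.253, 0.018], 0.48)]
side case []
scene bar_grip [([0.473, 0.003, 0.045], 0.81)]
scene tile [([0.608, 0.13, 0.023], 0.92)]
scene block_a [([0.627, 0.252, 0.02], 0.63), ([0.618, 0.216, 0.018], 0.61)]
scene case [([0.61, 0.163, -0.001], 0.66)]
[0.39238492 0.02202511 0.23464086] [-0.34709929 -0.01572304 -0.35856214]
```

The handle is back at its initial height (0.045), and the row is unchanged.

```bash
python3 -c "
from rig import ticket
print(ticket.hand_in())"
```

```text
the job is handed in; nothing more can be done
None
```

The job is handed in (no verdict was returned): the tile and both blocks are tight against the case's end wall, the clamp bar is fully down, and I touched no bystander.

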